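# Put the finished clock wheels away in their dishes

### The job

Clear the four finished clock wheels, the brass ones with teeth and spokes, from the glass into the white dishes, one wheel to a dish and each in the dish of its own size, from the largest wheel in the largest dish down to the smallest in the smallest, lying flat on the bottom with its pinion up. Set them down gently rather than dropping them, and leave the two solid blanks where they lie on the glass.

Things in the scene. Friction and masses are not known exactly. Their poses are not given: they have to be found in the camera images.
- wheel_94: The largest finished wheel: brass, 94 mm across, 4 mm thick, toothed rim, four spokes; a steel pinion (fluted upright cylinder, 15 mm across, 30 mm tall) stands on its middle and is the grip. About 125 g. Lies on a fixed 6 mm thick glass sheet among wheels and blanks, in any order. Origin: centre of its underside, z up; the pinion runs from z = 4 to 34 mm.
- wheel_76: The second largest finished wheel: brass, 76 mm across, 4 mm thick, toothed rim, four spokes; a steel pinion (fluted upright cylinder, 14 mm across, 30 mm tall) stands on its middle and is the grip. About 90 g. Lies on a fixed 6 mm thick glass sheet among wheels and blanks, in any order. Origin: centre of its underside, z up; the pinion runs from z = 4 to 34 mm.
- wheel_58: The second smallest finished wheel: brass, 58 mm across, 4 mm thick, toothed rim, four spokes; a steel pinion (fluted upright cylinder, 12 mm across, 30 mm tall) stands on its middle and is the grip. About 58 g. Lies on a fixed 6 mm thick glass sheet among wheels and blanks, in any order. Origin: centre of its underside, z up; the pinion runs from z = 4 to 34 mm.
- wheel_40: The smallest finished wheel: brass, 40 mm across, 4 mm thick, toothed rim, four spokes; a steel pinion (fluted upright cylinder, 10 mm across, 30 mm tall) stands on its middle and is the grip. About 32 g. Lies on a fixed 6 mm thick glass sheet among wheels and blanks, in any order. Origin: centre of its underside, z up; the pinion runs from z = 4 to 34 mm.
- dish_111: The largest dish, for the largest wheel (94 mm): loose, round, open, white porcelain, 111 mm across inside, 117 mm outside, 10 mm tall, upright 3 mm wall, flat 3 mm bottom. Stands on the bench left or right of the glass, in any order. Origin: centre of its underside on the bench, z up; inner floor at z = 3 mm, rim at z = 10 mm.
- dish_93: The second largest dish, for the second largest wheel (76 mm): loose, round, open, white porcelain, 93 mm across inside, 99 mm outside, 10 mm tall, upright 3 mm wall, flat 3 mm bottom. Stands on the bench left or right of the glass, in any order. Origin: centre of its underside on the bench, z up; inner floor at z = 3 mm, rim at z = 10 mm.
- dish_75: The second smallest dish, for the second smallest wheel (58 mm): loose, round, open, white porcelain, 75 mm across inside, 81 mm outside, 10 mm tall, upright 3 mm wall, flat 3 mm bottom. Stands on the bench left or right of the glass, in any order. Origin: centre of its underside on the bench, z up; inner floor at z = 3 mm, rim at z = 10 mm.
- dish_57: The smallest dish, for the smallest wheel (40 mm): loose, round, open, white porcelain, 57 mm across inside, 63 mm outside, 10 mm tall, upright 3 mm wall, flat 3 mm bottom. Stands on the bench left or right of the glass, in any order. Origin: centre of its underside on the bench, z up; inner floor at z = 3 mm, rim at z = 10 mm.
- blank_80: A blank, not yet a wheel: solid brass disc 80 mm across, 4 mm thick, without teeth or spokes, with a steel pinion 15 mm across and 30 mm tall, about 170 g. Lies loose on the glass among the wheels and stays there. Origin: centre of its underside, z up.
- blank_50: A blank, not yet a wheel: solid brass disc 50 mm across, 4 mm thick, without teeth or spokes, with a steel pinion 13 mm across and 30 mm tall, about 80 g. Lies loose on the glass among the wheels and stays there. Origin: centre of its underside, z up.

How it is judged:
By the outcome, as a careful person would: the job done as asked, in the order asked, and still so for the second after the job is handed in, with the robot touching nothing.
It also fails if it takes over 88 s, if anything falls off the work surface, if the arm or the gripper's body presses on something with over 40 N, if the wrist force passes 120 N, or if a joint passes its speed limit or range.

### The arm

A 6-joint arm with a two-finger parallel gripper is mounted at the origin on the work surface. World frame = base frame: x ahead of the robot, y to its left, z up, the work surface at z = 0. Lengths are in m, angles in degrees, forces in N, time in s.
With the tool pointing down it reaches from about 0.35 to 0.875 m from the base axis. Payload 4.2 kg.
Tool frame: the origin (TCP) lies between the finger pads; the fingertips stand 25 mm ahead of it and the grasp point (between the pads) lies 6 mm ahead of it (r.tips_ahead is the distance from the TCP to the fingertips, in m); z points along the fingers, y is the direction in which the jaws open and shut (so a half turn about z gives the same grasp; the last joint's range is limited). The gripper opens to 87 mm and grips with 3 to 60 N. Pads are 19 mm wide; open, the fingers measure 117 mm over their backs; the gripper's body (75 mm by 190 mm) begins 51 mm behind the grasp point.
Start: joints at [-51.933, 22.042, 0.453, 0, -68.411, -14.817], TCP at [0.247, -0.574, 0.248] pointing down, gripper open.
Joint ranges: [-179.83, 179.83], [-69.29, 118.12], [-61.27, 80.66], [-181.25, 117.63], [-171.15, -9.14], [-177.46, 177.46]. Speed limits (degrees/s): [159.86, 159.86, 180, 180, 180, 180].

### API

Orientations are given as a 3x3 rotation matrix whose columns are the frame's x, y, z axes.
In Python, from station import r, vision, finish_job gives the robot as it stands.
- The arm moves only by the shell command python3 -m jog 'ROWS'. ROWS is a JSON object of lists of equal length, an entry for each row: "rot": the turn, a rotation vector about the world's x, y, z in degrees, a list of three; "delta_pos": the shift along the world's x, y, z in mm, a list of three; "grip": the opening in per cent of the stroke, from 0 (shut) to 100 (fully open). A call has 1 to 10 rows; each row shifts and turns the commanded pose from where the row before left it; what a row does not reach is not made up. A row lasts 1/12 s, in which the tool goes at most 41.7 mm and 7.16 degrees, less where a joint would pass 70% of its speed; a pose out of reach is approached as far as the arm can. A call with a gripper value outside its range is refused whole. The fingers move at their own pace and stop on an object; the grip force is fixed at half the most. Time passes only in rows, so rows that do not move let the fingers close. It gives the time, the measured TCP pose, the force and the opening at its end, in the units of the state.
- r.sense(): the state, without advancing time (a new reading comes with each control period).
- vision.capture(name): name is "scene" or "side" or "wrist"; returns a dict with "frame" (384x512x3 uint8, red, green, blue), "K" (3x3 intrinsics, pixels), "xyz" and "orientation" of the camera in the world. Camera axes: x right, y up, looking along -z (the intrinsics and any distortion apply to the point x, -y, -z); pixel columns grow to the right and rows downward; lengths in m; the calibration is good to about 2 mm. A picture is of the moment at which its call begins. There is no depth.
- finish_job(): hands the job in, once; it reports no verdict.
The state is a dict: "time_s": time; "joints": joint angles; "joint_velocities": joint speeds; "effort": joint torques, N m; "tcp_pos": TCP position; "ee_rot": TCP orientation; "wrist_force": force on the tool from outside, world axes, zero at the start; "moment": the same for the moment, N m; "gripper_width": opening from 0.0 (shut) to 1.0 (fully open).
Only numpy, scipy, OpenCV 4.12 (cv2) and the standard library are available. Lean on these libraries where they do the work, as an engineer would, in place of code of your own. Each camera call takes 0.05 s, during which the arm holds its last target. There are 200 camera calls.

## Working session

There is one attempt and no reset: what is moved stays moved. The work goes in short steps, Python scripts to look and compute and a shell command to move; the robot and the scene stay as the last step left them, time stands still between calls to the robot, and variables do not carry over. Pictures are saved under pics/ and viewed, about 12 in all and at most 16, crops included, and the job is handed in when it is done.

```bash
ls; mkdir -p pics; python3 - <<'E'
from station import r, vision
import cv2,numpy as np,pickle
D={}
for n in ["scene","side","wrist"]:
    c=vision.capture(n); D[n]=c
    cv2.imwrite(f"pics/{n}0.png",cv2.resize(c["frame"][:,:,::-1],(800,600)) if n!="wrist" else c["frame"][:,:,::-1])
    print(n,c["K"],c["xyz"],c["orientation"],[k for k in c])
pickle.dump(D,open("d0.pkl","wb"))
print(r.sense())
E
```

```text
pics
scene [[479.19438835   0.         258.94695353]
 [  0.         479.19438835 192.81759544]
 [  0.           0.           1.        ]] [1.50580365 0.26863078 0.73998088] [[-0.29199321 -0.54191325  0.78807994]
 [ 0.9561869  -0.18361082  0.22802122]
 [ 0.02113228  0.82013236  0.57178346]] ['frame', 'K', 'xyz', 'orientation']
side [[417.54060337   0.         256.24782492]
 [  0.         417.54060337 185.17860758]
 [  0.           0.           1.        ]] [0.01729055 0.46349458 0.73602343] [[-0.6424827   0.55759922 -0.52564161]
 [-0.76604312 -0.44957995  0.45940811]
 [ 0.01984768  0.69782589  0.71599238]] ['frame', 'K', 'xyz', 'orientation']
wrist [[311.9951167    0.         252.45322679]
 [  0.         311.9951167  188.82898961]
 [  0.           0.           1.        ]] [ 0.18235401 -0.60093203  0.3841377 ] [[-0.39498436 -0.8877369  -0.23645413]
 [ 0.91868509 -0.3810455  -0.10402901]
 [ 0.00225061 -0.25831671  0.96605766]] ['frame', 'K', 'xyz', 'orientation']
{'time_s': 0.15, 'joints': array([-5.19322314e+01,  2.20804407e+01,  3.98548102e-01, -1.95480093e-02,
       -6.84116032e+01, -1.48158863e+01]), 'joint_velocities': array([ 0.03796893, -0.02141088,  0.20687328,  0.12451983,  0.03287583,
       -0.04277356]), 'effort': array([-4.16428543e-05, -3.91052091e+01,  1.87587404e+01,  4.22237545e+00,
        1.23817814e-02, -1.35546807e-04]), 'tcp_pos': array([ 0.24657904, -0.57385972,  0.24672095]), 'ee_rot': array([[-9.18827851e-01, -3.94657836e-01, -7.56388951e-04],
       [-3.94658546e-01,  9.18826665e-01,  1.48028791e-03],
       [ 1.10783112e-04,  1.65864513e-03, -9.99998618e-01]]), 'wrist_force': array([-0.64778839,  0.22742415, -0.43754936]), 'moment': array([-0.03525146, -0.00685417,  0.02317395]), 'gripper_width': 0.9994651963655956}
```

View pics/scene0.png

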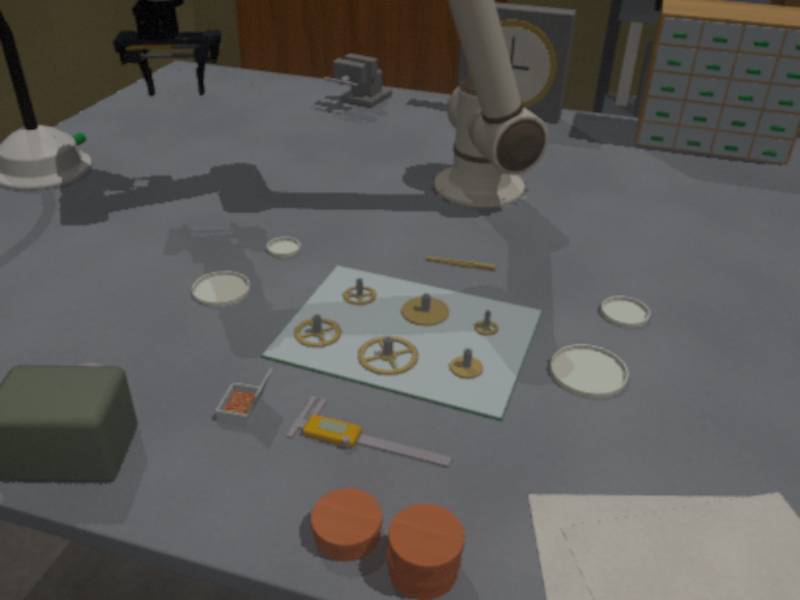

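The scene view (800x600) shows the glass with wheels 94 at (388,355), 76 at (317,332), 58 at (360,293) and 40 at (487,326). The blanks are at (426,310) and (466,365), and the dishes at (588,370), (221,288), (625,311) and (284,246). Rims and wheel tops all lie at z = 10 mm, so I'll rectify both views to that plane.

```bash
cat > h.py <<'E'
import numpy as np,cv2
def proj(c,P):
    p=(np.atleast_2d(P)-c["xyz"])@np.array(c["orientation"])
    q=np.c_[p[:,0]/-p[:,2],-p[:,1]/-p[:,2]]
    K=np.array(c["K"]); return q*[K[0,0],K[1,1]]+[K[0,2],K[1,2]]
def rect(c,x0,x1,y0,y1,mm,z=0.010):
    """top view: row down = -x, column right = -y ; mm per px"""
    s=mm/1000; W=int(round((y1-y0)/s)); H=int(round((x1-x0)/s))
    C=np.array([[0,0],[W,0],[W,H],[0,H]],float)
    P=np.c_[x1-C[:,1]*s,y1-C[:,0]*s,np.full(4,z)]
    M=cv2.getPerspectiveTransform(proj(c,P).astype(np.float32),C.astype(np.float32))
    return cv2.warpPerspective(c["frame"],M,(W,H),flags=cv2.INTER_CUBIC)
E
python3 - <<'E'
from h import *; import pickle
D=pickle.load(open("d0.pkl","rb"))
b=(0.35,0.85,-0.4,0.4)
ims=[rect(D[n],*b,1.0) for n in("scene","side")]
for n,im in zip(("scene","side"),ims):
    hsv=cv2.cvtColor(im,cv2.COLOR_RGB2HSV)
    for nm,lo,hi in(("brass",(12,90,60),(30,255,255)),("white",(15,8,150),(60,70,255))):
        m=cv2.inRange(hsv,lo,hi); m=cv2.morphologyEx(m,cv2.MORPH_CLOSE,np.ones((5,5)))
        for k in cv2.findContours(m,cv2.RETR_EXTERNAL,cv2.CHAIN_APPROX_NONE)[0]:
            if len(k)<60: continue
            (u,v),a,_=cv2.fitEllipse(cv2.convexHull(k)) if len(cv2.convexHull(k))>=5 else ((0,0),(0,0),0)
            print(n,nm,"x %.3f y %.3f"%(b[1]-v/1000,b[3]-u/1000),np.round(a))
cv2.imwrite("pics/rect0.png",cv2.resize(np.vstack(ims)[:,:,::-1],(480,600),interpolation=cv2.INTER_AREA))
E
```

```text
scene brass x 0.352 y 0.018 [ 9. 91.]
scene brass x 0.506 y -0.103 [54. 54.]
scene brass x 0.528 y 0.125 [33. 36.]
scene brass x 0.514 y 0.017 [77. 79.]
scene brass x 0.635 y 0.116 [48. 49.]
scene brass x 0.626 y -0.131 [72. 72.]
scene brass x 0.645 y -0.006 [90. 91.]
scene brass x 0.826 y -0.027 [56. 97.]
scene white x 0.401 y -0.293 [43. 53.]
scene white x 0.408 y 0.337 [62. 71.]
scene white x 0.564 y -0.337 [78. 89.]
scene white x 0.585 y 0.295 [101. 107.]
scene white x 0.860 y 0.220 [ 9. 78.]
side brass x 0.508 y 0.020 [75. 75.]
side brass x 0.609 y -0.140 [35. 52.]
side brass x 0.639 y -0.000 [20. 25.]
side brass x 0.629 y 0.119 [45. 46.]
side brass x 0.631 y -0.119 [40. 55.]
side brass x 0.639 y -0.002 [85. 88.]
side brass x 0.816 y -0.174 [26. 40.]
side brass x 0.818 y -0.025 [56. 95.]
side white x 0.388 y -0.287 [48. 53.]
side white x 0.394 y 0.342 [71. 74.]
side white x 0.449 y -0.123 [11. 28.]
side white x 0.465 y -0.077 [11. 21.]
side white x 0.492 y -0.111 [42. 74.]
side white x 0.544 y 0.091 [11. 38.]
side white x 0.551 y -0.333 [81. 86.]
side white x 0.576 y 0.056 [12. 42.]
side white x 0.596 y 0.007 [33. 57.]
side white x 0.609 y 0.047 [18. 26.]
side white x 0.614 y 0.001 [17. 33.]
side white x 0.571 y 0.298 [106. 107.]
side white x 0.624 y -0.083 [16. 24.]
side white x 0.634 y 0.048 [12. 26.]
side white x 0.633 y 0.094 [14. 35.]
side white x 0.641 y 0.023 [18. 33.]
side white x 0.652 y -0.121 [26. 63.]
side white x 0.633 y 0.128 [52. 80.]
side white x 0.652 y -0.006 [ 89. 112.]
side white x 0.935 y -0.338 [  78. 1184.]
```

View pics/rect0.png

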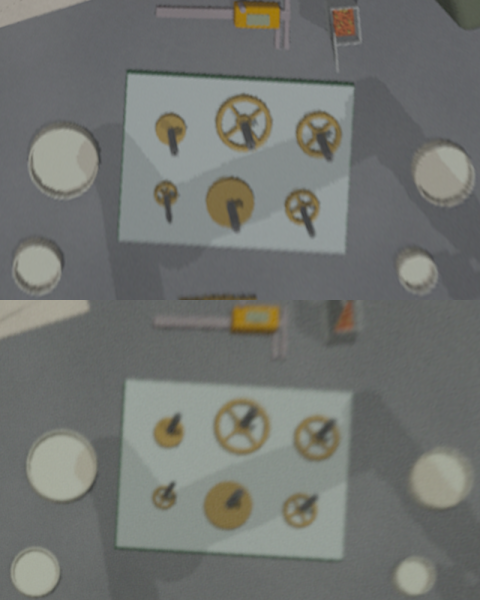

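Both rectified views agree to about 1 cm. In scene-view world coordinates, wheel_94 is at (0.642,-0.004), 76 at (0.626,-0.131), 58 at (0.506,-0.103) and 40 at (0.528,0.125). Dish 111 is at (0.578,0.297), 93 at (0.558,-0.335), 75 at (0.401,0.340) and 57 at (0.395,-0.290). I'll start with the largest wheel and check it with the wrist camera.

```bash
python3 -m jog '{"rot":[[0,0,0],[0,0,0],[0,0,0],[0,0,0],[0,0,0],[0,0,0],[0,0,0],[0,0,0],[0,0,0],[0,0,0]],"delta_pos":[[10,15,-2],[20,29,-4],[20,29,-4],[20,29,-4],[20,29,-4],[20,29,-4],[20,29,-4],[20,29,-4],[20,29,-4],[20,29,-4]],"grip":[45,45,45,45,45,45,45,45,45,45]}' && python3 -m jog '{"rot":[[0,0,0],[0,0,0],[0,0,0],[0,0,0],[0,0,0],[0,0,0],[0,0,0],[0,0,0],[0,0,0],[0,0,0]],"delta_pos":[[20,29,-4],[20,29,-4],[20,29,-4],[20,29,-4],[20,29,-4],[20,29,-4],[20,29,-4],[20,29,-4],[20,29,-4],[15,20,-2]],"grip":[45,45,45,45,45,45,45,45,45,45]}'
cat > look.py <<'E'
# usage: look.py name ; wrist view: fits brass and white blobs in a top view at z=10 mm, gives centres and offsets from TCP (mm)
import sys; from h import *; from station import r,vision
name=sys.argv[1]; c=vision.capture("wrist"); s=r.sense(); t=s["tcp_pos"]; print("t",s["time_s"],"tcp",np.round(t,4),"w",s["gripper_width"])
b=(t[0]-.13,t[0]+.13,t[1]-.15,t[1]+.15); im=rect(c,*b,0.5)
hsv=cv2.cvtColor(im,cv2.COLOR_RGB2HSV)
for nm,lo,hi in(("brass",(12,90,60),(30,255,255)),("white",(12,8,150),(60,70,255))):
    m=cv2.morphologyEx(cv2.inRange(hsv,lo,hi),cv2.MORPH_CLOSE,np.ones((9,9)))
    for k in cv2.findContours(m,cv2.RETR_EXTERNAL,cv2.CHAIN_APPROX_NONE)[0]:
        h=cv2.convexHull(k)
        if len(k)<180 or len(h)<6: continue
        (u,v),a,_=cv2.fitEllipse(h); p=np.array([b[1]-v*.0005,b[3]-u*.0005])
        print(nm,np.round(p,4),"diam",np.round(np.array(a)*.5),"go",np.round((p-t[:2])*1000,1))
cv2.imwrite(f"pics/{name}.png",np.hstack([c["frame"],cv2.resize(im,(288,250))if 0 else cv2.copyMakeBorder(cv2.resize(im,(288,250)),0,134,0,0,0)])[:,:,::-1])
E
python3 look.py w1
```

```text
time_s: 0.98
tcp_pos: [0.4373, -0.2966, 0.2093]
ee_rot: [[-0.919, -0.395, -0.0], [-0.395, 0.919, 0.0], [0.0, 0.0, -1.0]]
wrist_force: [0.8, -0.1, 0.2]
gripper_width: 0.457
time_s: 1.82
tcp_pos: [0.6327, -0.0147, 0.1705]
ee_rot: [[-0.918, -0.396, -0.001], [-0.396, 0.918, 0.0], [0.001, 0.0, -1.0]]
wrist_force: [1.3, -1.5, 0.5]
gripper_width: 0.45
t 1.8667 tcp [ 0.6352 -0.0122  0.17  ] w 0.4455154031684547
brass [ 0.513  -0.0998] diam [33. 53.] go [-122.2  -87.7]
brass [0.5237 0.126 ] diam [39. 41.] go [-111.5  138.1]
brass [0.5106 0.019 ] diam [78. 80.] go [-124.5   31.2]
brass [0.6213 0.1129] diam [26. 42.] go [-13.9 125. ]
brass [ 0.6229 -0.1296] diam [75. 76.] go [ -12.2 -117.4]
brass [ 0.6421 -0.0042] diam [92. 93.] go [7. 8.]
brass [0.6773 0.1063] diam [18. 65.] go [ 42.2 118.5]
brass [ 0.7457 -0.0696] diam [ 8. 52.] go [110.6 -57.5]
brass [0.7313 0.1203] diam [ 21. 219.] go [ 96.1 132.5]
white [0.5176 0.0272] diam [60. 71.] go [-117.5   39.4]
white [0.6296 0.0317] diam [19. 51.] go [-5.6 43.9]
white [0.6699 0.0046] diam [38. 67.] go [34.8 16.8]
```

View pics/w1.png

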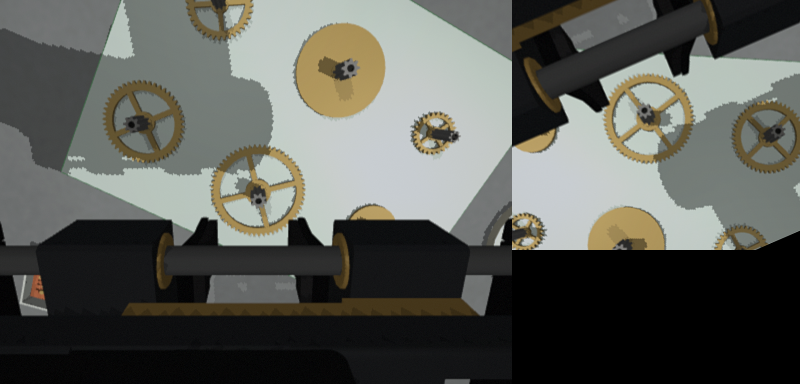

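The wrist view shows wheel_94 at (258,190) px, just ahead of the fingers, with its centre at (0.642,-0.004). I'll settle over it, then go down.

```bash
python3 -m jog '{"rot":[[0,0,0],[0,0,0],[0,0,0],[0,0,0],[0,0,0],[0,0,0],[0,0,0]],"delta_pos":[[4,4,-25],[4,4,-25],[0,0,-25],[0,0,-15],[0,0,0],[0,0,0],[0,0,0]],"grip":[45,45,45,45,45,45,45]}'; python3 look.py w2 | grep -E "tcp|9. 9|9[0-9]\."
```

```text
time_s: 2.45
tcp_pos: [0.6406, -0.0093, 0.0827]
ee_rot: [[-0.919, -0.395, 0.002], [-0.395, 0.919, -0.0], [-0.002, -0.001, -1.0]]
wrist_force: [0.1, 0.3, 0.6]
gripper_width: 0.451
t 2.5 tcp [ 0.6408 -0.0092  0.0832] w 0.4485782687224561
brass [ 0.6413 -0.0045] diam [91. 93.] go [0.5 4.8]
```

```bash
python3 -m jog '{"rot":[[0,0,0],[0,0,0],[0,0,0],[0,0,0],[0,0,0],[0,0,0],[0,0,0],[0,0,0],[0,0,0],[0,0,0]],"delta_pos":[[1,5,0],[0,0,-15],[0,0,-15],[0,0,-9],[0,0,-5],[0,0,0],[0,0,0],[0,0,0],[0,0,0],[0,0,0]],"grip":[45,45,45,45,45,45,0,0,0,0]}' && python3 -m jog '{"rot":[[0,0,0],[0,0,0],[0,0,0],[0,0,0]],"delta_pos":[[0,0,0],[0,0,0],[0,0,0],[0,0,0]],"grip":[0,0,0,0]}'
```

```text
time_s: 3.33
tcp_pos: [0.6412, -0.0042, 0.0383]
ee_rot: [[-0.919, -0.395, 0.001], [-0.395, 0.919, 0.0], [-0.001, -0.0, -1.0]]
wrist_force: [0.0, 0.4, -0.8]
gripper_width: 0.231
time_s: 3.67
tcp_pos: [0.6411, -0.0042, 0.0382]
ee_rot: [[-0.919, -0.395, 0.001], [-0.395, 0.919, 0.0], [-0.001, -0.0, -1.0]]
wrist_force: [-0.9, -0.4, 2.4]
gripper_width: 0.16
```

```bash
python3 -m jog '{"rot":[[0,0,0],[0,0,0],[0,0,0],[0,0,0],[0,0,0],[0,0,0],[0,0,0],[0,0,0],[0,0,0],[0,0,0]],"delta_pos":[[0,0,10],[0,0,25],[0,0,30],[0,0,35],[0,20,0],[0,35,0],[0,35,0],[0,35,0],[0,35,0],[0,35,0]],"grip":[0,0,0,0,0,0,0,0,0,0]}' && python3 -m jog '{"rot":[[0,0,0],[0,0,0],[0,0,0],[0,0,0],[0,0,0],[0,0,0],[0,0,0]],"delta_pos":[[0,35,0],[0,35,0],[0,25,0],[0,10,0],[0,0,0],[0,0,0],[0,0,0]],"grip":[0,0,0,0,0,0,0]}';python3 look.py w3
```

```text
time_s: 4.5
tcp_pos: [0.6399, 0.1923, 0.1375]
ee_rot: [[-0.919, -0.394, -0.001], [-0.394, 0.919, -0.0], [0.001, 0.0, -1.0]]
wrist_force: [0.7, 0.5, -1.6]
gripper_width: 0.159
time_s: 5.08
tcp_pos: [0.6405, 0.2944, 0.1373]
ee_rot: [[-0.919, -0.394, -0.001], [-0.394, 0.919, -0.001], [0.001, -0.0, -1.0]]
wrist_force: [-0.7, 1.0, -1.7]
gripper_width: 0.162
t 5.1333 tcp [0.6406 0.2942 0.1375] w 0.16151668854285017
brass [0.6481 0.2977] diam [ 76. 141.] go [7.5 3.6]
brass [0.6903 0.3591] diam [10. 61.] go [49.6 65. ]
brass [0.7206 0.2872] diam [10. 60.] go [80.  -6.9]
brass [0.7329 0.363 ] diam [ 53. 186.] go [92.3 68.9]
white [0.5761 0.2971] diam [115. 117.] go [-64.5   2.9]
white [0.6268 0.306 ] diam [15. 51.] go [-13.9  11.8]
```

View pics/w3.png

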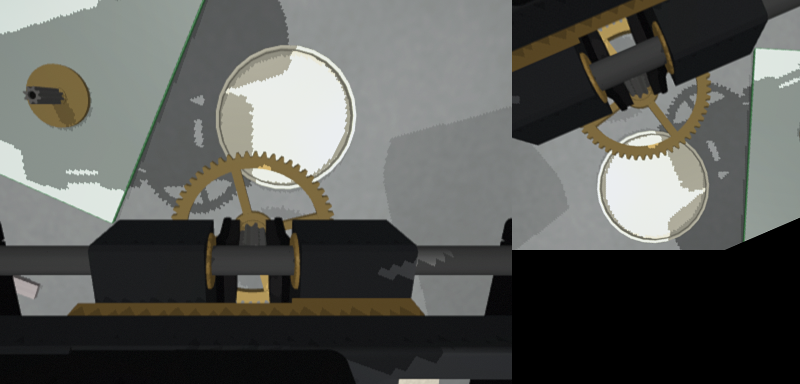

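Dish_111 is centred near (287,117) px, at (0.576,0.297), with a fitted outer diameter of about 117 mm. The wheel hangs level.

```bash
python3 -m jog '{"rot":[[0,0,0],[0,0,0],[0,0,0],[0,0,0],[0,0,0],[0,0,0],[0,0,0],[0,0,0],[0,0,0],[0,0,0]],"delta_pos":[[-20,3,0],[-30,0,0],[-15,0,-15],[0,0,-30],[0,0,-25],[0,0,-15],[0,0,-7],[0,0,-4],[0,0,-2],[0,0,0]],"grip":[0,0,0,0,0,0,0,0,0,0]}' && python3 -m jog '{"rot":[[0,0,0],[0,0,0],[0,0,0],[0,0,0],[0,0,0],[0,0,0]],"delta_pos":[[0,0,0],[0,0,0],[0,0,-1.5],[0,0,-1],[0,0,-1],[0,0,0]],"grip":[0,0,0,0,0,0]}'; python3 -c "
from station import r; s=r.sense();print(s['tcp_pos'],s['wrist_force'])"
```

```text
time_s: 5.97
tcp_pos: [0.5764, 0.2986, 0.0403]
ee_rot: [[-0.919, -0.394, 0.001], [-0.394, 0.919, 0.001], [-0.001, 0.0, -1.0]]
wrist_force: [0.6, 1.1, -1.6]
gripper_width: 0.161
time_s: 6.47
tcp_pos: [0.5756, 0.2988, 0.0359]
ee_rot: [[-0.919, -0.395, -0.0], [-0.395, 0.919, -0.0], [0.0, -0.0, -1.0]]
wrist_force: [-0.6, 0.2, -1.6]
gripper_width: 0.161
[0.57556059 0.2987667  0.03586362] [-0.60615522  0.23426573 -1.57281856]
```

```bash
python3 -m jog '{"rot":[[0,0,0],[0,0,0],[0,0,0],[0,0,0]],"delta_pos":[[0,0,-0.5],[0,0,-0.5],[0,0,0],[0,0,0]],"grip":[0,0,0,0]}'
```

```text
time_s: 6.8
tcp_pos: [0.5757, 0.2989, 0.0352]
ee_rot: [[-0.919, -0.395, 0.0], [-0.395, 0.919, 0.0], [-0.0, 0.0, -1.0]]
wrist_force: [-1.0, -0.4, 0.8]
gripper_width: 0.158
```

Contact is felt: the force went from -1.6 N to +0.8 N. I'll release, lift, and go on to wheel_76.

```bash
python3 -m jog '{"rot":[[0,0,0],[0,0,0],[0,0,0],[0,0,0],[0,0,0],[0,0,0],[0,0,0],[0,0,0],[0,0,0],[0,0,0]],"delta_pos":[[0,0,0],[0,0,0],[0,0,0],[0,0,0],[0,0,5],[0,0,20],[0,0,35],[0,0,30],[0,0,0],[0,-20,0]],"grip":[20,45,45,45,45,45,45,45,45,45]}' && python3 -m jog '{"rot":[[0,0,0],[0,0,0],[0,0,0],[0,0,0],[0,0,0],[0,0,0],[0,0,0],[0,0,0],[0,0,0],[0,0,0]],"delta_pos":[[5,-35,0],[5,-40,0],[5,-40,0],[5,-40,0],[5,-40,0],[5,-40,0],[5,-40,0],[5,-40,0],[5,-40,0],[2,-35,0]],"grip":[45,45,45,45,45,45,45,45,45,45]}' && python3 -m jog '{"rot":[[0,0,0],[0,0,0],[0,0,0],[0,0,0],[0,0,0]],"delta_pos":[[0,-19,-15],[0,0,-15],[0,0,-10],[0,0,0],[0,0,0]],"grip":[45,45,45,45,45]}' | grep -E "time|tcp|force"; python3 look.py w4 | grep -E "tcp|brass"
```

```text
time_s: 7.63
tcp_pos: [0.5774, 0.282, 0.1282]
ee_rot: [[-0.917, -0.398, 0.007], [-0.398, 0.917, 0.005], [-0.008, 0.002, -1.0]]
wrist_force: [0.3, -0.8, -0.5]
gripper_width: 0.45
time_s: 8.47
tcp_pos: [0.6222, -0.1142, 0.1246]
ee_rot: [[-0.919, -0.394, -0.001], [-0.394, 0.919, -0.0], [0.001, 0.0, -1.0]]
wrist_force: [1.2, 0.6, -0.2]
gripper_width: 0.451
time_s: 8.88
tcp_pos: [0.6222, -0.13, 0.0844]
wrist_force: [0.2, 0.1, 0.6]
t 8.9333 tcp [ 0.6229 -0.1297  0.0853] w 0.45197231112075226
brass [ 0.5029 -0.1017] diam [55. 57.] go [-120.   28.]
brass [0.5207 0.0008] diam [40. 66.] go [-102.3  130.5]
brass [ 0.6354 -0.0518] diam [13. 47.] go [12.5 77.9]
brass [ 0.6222 -0.1296] diam [74. 75.] go [-0.7  0. ]
brass [ 0.6876 -0.1726] diam [13. 47.] go [ 64.7 -42.9]
brass [ 0.6843 -0.0634] diam [ 19. 302.] go [61.3 66.3]
```

```bash
python3 - <<'E'
from h import *; from station import vision
c=vision.capture("scene"); cv2.imwrite("pics/s1.png",cv2.resize(c["frame"][120:280,100:440,::-1],(800,376)))
E
```

```text
(no output)
```

View pics/s1.png

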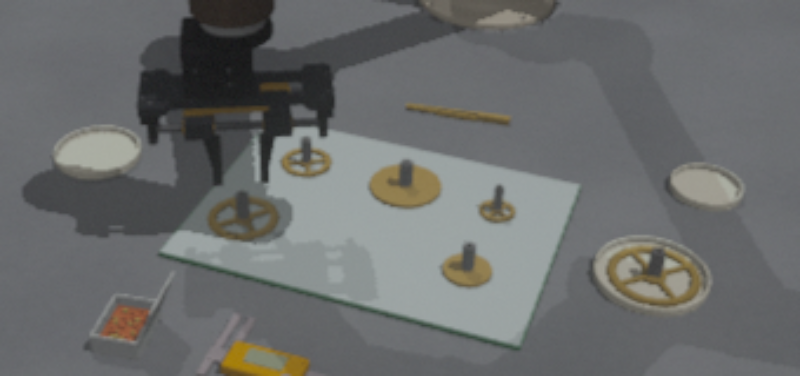

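Wheel_94 lies flat in its dish (crop 652,275) with its pinion up, and the gripper is centred on wheel_76. Next I grasp it, lift, and go beside dish_93.

```bash
python3 -m jog '{"rot":[[0,0,0],[0,0,0],[0,0,0],[0,0,0],[0,0,0],[0,0,0],[0,0,0],[0,0,0],[0,0,0],[0,0,0]],"delta_pos":[[0,0,-18],[0,0,-15],[0,0,-8],[0,0,-5],[0,0,0],[0,0,0],[0,0,0],[0,0,0],[0,0,0],[0,0,0]],"grip":[45,45,45,45,45,0,0,0,0,0]}' && python3 -m jog '{"rot":[[0,0,0],[0,0,0],[0,0,0],[0,0,0]],"delta_pos":[[0,0,0],[0,0,0],[0,0,0],[0,0,0]],"grip":[0,0,0,0]}' && python3 -m jog '{"rot":[[0,0,0],[0,0,0],[0,0,0],[0,0,0],[0,0,0],[0,0,0],[0,0,0],[0,0,0],[0,0,0],[0,0,0]],"delta_pos":[[0,0,10],[0,0,25],[0,0,30],[0,-10,35],[0,-30,0],[0,-35,0],[0,-35,0],[0,-35,0],[0,-35,0],[0,-20,0]],"grip":[0,0,0,0,0,0,0,0,0,0]}' && python3 -m jog '{"rot":[[0,0,0],[0,0,0],[0,0,0]],"delta_pos":[[0,0,0],[0,0,0],[0,0,0]],"grip":[0,0,0]}';python3 look.py w5
```

```text
time_s: 9.82
tcp_pos: [0.623, -0.1303, 0.0396]
ee_rot: [[-0.919, -0.395, 0.001], [-0.395, 0.919, 0.0], [-0.001, -0.0, -1.0]]
wrist_force: [0.9, -0.3, 1.6]
gripper_width: 0.158
time_s: 10.15
tcp_pos: [0.623, -0.1302, 0.0396]
ee_rot: [[-0.919, -0.395, 0.001], [-0.395, 0.919, -0.0], [-0.001, -0.0, -1.0]]
wrist_force: [-0.5, 0.0, 2.9]
gripper_width: 0.152
time_s: 10.98
tcp_pos: [0.6218, -0.3336, 0.1389]
ee_rot: [[-0.92, -0.393, -0.001], [-0.393, 0.92, -0.0], [0.001, 0.0, -1.0]]
wrist_force: [0.0, 0.5, -0.1]
gripper_width: 0.15
time_s: 11.23
tcp_pos: [0.6224, -0.3297, 0.1388]
ee_rot: [[-0.919, -0.395, -0.001], [-0.395, 0.919, 0.001], [0.0, 0.001, -1.0]]
wrist_force: [0.4, -1.2, -1.0]
gripper_width: 0.154
t 11.2833 tcp [ 0.6226 -0.3292  0.139 ] w 0.15432578948662165
brass [ 0.6359 -0.3236] diam [ 64. 111.] go [13.3  5.6]
brass [ 0.6736 -0.2657] diam [10. 61.] go [51.  63.5]
brass [ 0.703 -0.335] diam [10. 60.] go [80.4 -5.8]
brass [ 0.7144 -0.2347] diam [ 22. 281.] go [91.8 94.5]
white [ 0.5555 -0.3387] diam [97. 99.] go [-67.1  -9.5]
```

Dish_93 is fitted cleanly (98 mm, centre (0.5555,-0.3387)). I'll move over it, lower, then touch down slowly.

```bash
python3 -m jog '{"rot":[[0,0,0],[0,0,0],[0,0,0],[0,0,0],[0,0,0],[0,0,0],[0,0,0],[0,0,0],[0,0,0],[0,0,0]],"delta_pos":[[-20,-5,0],[-30,-5,0],[-17,0,-15],[0,0,-30],[0,0,-25],[0,0,-15],[0,0,-8],[0,0,-4],[0,0,-2],[0,0,0]],"grip":[0,0,0,0,0,0,0,0,0,0]}' && python3 -m jog '{"rot":[[0,0,0],[0,0,0],[0,0,0],[0,0,0],[0,0,0],[0,0,0]],"delta_pos":[[0,0,0],[0,0,-1.5],[0,0,-1],[0,0,-0.5],[0,0,0],[0,0,0]],"grip":[0,0,0,0,0,0]}'
```

```text
time_s: 12.12
tcp_pos: [0.5565, -0.3399, 0.0407]
ee_rot: [[-0.918, -0.396, 0.001], [-0.396, 0.918, -0.001], [-0.001, -0.001, -1.0]]
wrist_force: [0.7, 0.3, -1.6]
gripper_width: 0.151
time_s: 12.62
tcp_pos: [0.5557, -0.3403, 0.0371]
ee_rot: [[-0.919, -0.395, 0.0], [-0.395, 0.919, -0.0], [-0.0, -0.0, -1.0]]
wrist_force: [-0.3, -0.4, -0.9]
gripper_width: 0.148
```

```bash
python3 -m jog '{"rot":[[0,0,0],[0,0,0],[0,0,0],[0,0,0]],"delta_pos":[[0,0,-0.5],[0,0,-0.5],[0,0,0],[0,0,0]],"grip":[0,0,0,0]}'
```

```text
time_s: 12.95
tcp_pos: [0.5558, -0.3403, 0.0366]
ee_rot: [[-0.919, -0.395, 0.0], [-0.395, 0.919, -0.0], [-0.0, -0.0, -1.0]]
wrist_force: [-0.8, 1.4, 3.2]
gripper_width: 0.15
```

Contact at +3.2 N. I'll release, lift, and move over wheel_58.

```bash
python3 -m jog '{"rot":[[0,0,0],[0,0,0],[0,0,0],[0,0,0],[0,0,0],[0,0,0],[0,0,0],[0,0,0],[0,0,0],[0,0,0]],"delta_pos":[[0,0,0],[0,0,0],[0,0,0],[0,0,0],[0,0,5],[0,0,20],[0,0,35],[0,0,30],[-8,20,0],[-10,35,0]],"grip":[20,45,45,45,45,45,45,45,45,45]}' && python3 -m jog '{"rot":[[0,0,0],[0,0,0],[0,0,0],[0,0,0],[0,0,0],[0,0,0],[0,0,0],[0,0,0],[0,0,0],[0,0,0]],"delta_pos":[[-9,35,0],[-9,35,0],[-9,35,0],[-8,35,0],[0,30,0],[0,13,-10],[0,0,-20],[0,0,-10],[0,0,0],[0,0,0]],"grip":[45,45,45,45,45,45,45,45,45,45]}'; python3 look.py w6 | grep -E "tcp|brass"
```

```text
time_s: 13.78
tcp_pos: [0.5396, -0.2873, 0.1288]
ee_rot: [[-0.92, -0.392, 0.007], [-0.392, 0.92, -0.003], [-0.005, -0.005, -1.0]]
wrist_force: [0.7, 0.0, -0.9]
gripper_width: 0.448
time_s: 14.62
tcp_pos: [0.5026, -0.1026, 0.0858]
ee_rot: [[-0.919, -0.394, -0.001], [-0.394, 0.919, -0.0], [0.001, 0.0, -1.0]]
wrist_force: [0.7, 0.0, -0.5]
gripper_width: 0.452
t 14.6667 tcp [ 0.5031 -0.1028  0.0864] w 0.4542629897535947
brass [ 0.5015 -0.1015] diam [57. 58.] go [-1.6  1.3]
brass [ 0.5166 -0.0237] diam [13. 48.] go [13.5 79. ]
brass [ 0.5688 -0.1455] diam [13. 48.] go [ 65.7 -42.7]
brass [ 0.5648 -0.0338] diam [ 19. 315.] go [61.7 68.9]
```

```bash
python3 -m jog '{"rot":[[0,0,0],[0,0,0],[0,0,0],[0,0,0],[0,0,0],[0,0,0],[0,0,0],[0,0,0],[0,0,0],[0,0,0]],"delta_pos":[[-1,1,-19],[0,0,-15],[0,0,-8],[0,0,-5],[0,0,0],[0,0,0],[0,0,0],[0,0,0],[0,0,0],[0,0,0]],"grip":[45,45,45,45,45,0,0,0,0,0]}' && python3 -m jog '{"rot":[[0,0,0],[0,0,0],[0,0,0],[0,0,0]],"delta_pos":[[0,0,0],[0,0,0],[0,0,0],[0,0,0]],"grip":[0,0,0,0]}' && python3 -m jog '{"rot":[[0,0,0],[0,0,0],[0,0,0],[0,0,0],[0,0,0],[0,0,0],[0,0,0],[0,0,0],[0,0,0],[0,0,0]],"delta_pos":[[0,0,10],[0,0,25],[0,0,30],[0,10,35],[-2,30,0],[-3,35,0],[-3,35,0],[-3,35,0],[-3,35,0],[-3,35,0]],"grip":[0,0,0,0,0,0,0,0,0,0]}' && python3 -m jog '{"rot":[[0,0,0],[0,0,0],[0,0,0],[0,0,0],[0,0,0],[0,0,0],[0,0,0],[0,0,0],[0,0,0],[0,0,0]],"delta_pos":[[-3,35,0],[-3,35,0],[-3,35,0],[-3,35,0],[-3,35,0],[-3,30,0],[0,15,0],[0,0,0],[0,0,0],[0,0,0]],"grip":[0,0,0,0,0,0,0,0,0,0]}';python3 look.py w7
```

```text
time_s: 15.5
tcp_pos: [0.502, -0.1012, 0.0395]
ee_rot: [[-0.919, -0.395, 0.001], [-0.395, 0.919, 0.0], [-0.001, -0.0, -1.0]]
wrist_force: [0.0, 0.1, -0.2]
gripper_width: 0.159
time_s: 15.83
tcp_pos: [0.502, -0.1012, 0.0394]
ee_rot: [[-0.919, -0.395, 0.001], [-0.395, 0.919, -0.0], [-0.001, -0.0, -1.0]]
wrist_force: [-1.4, -0.1, 4.6]
gripper_width: 0.129
time_s: 16.67
tcp_pos: [0.484, 0.1152, 0.1395]
ee_rot: [[-0.919, -0.395, -0.0], [-0.395, 0.919, 0.0], [0.0, 0.0, -1.0]]
wrist_force: [1.3, 0.8, -0.1]
gripper_width: 0.129
time_s: 17.5
tcp_pos: [0.4664, 0.3325, 0.1388]
ee_rot: [[-0.919, -0.394, -0.001], [-0.394, 0.919, -0.001], [0.002, -0.001, -1.0]]
wrist_force: [0.3, -0.2, -1.1]
gripper_width: 0.128
t 17.55 tcp [0.4666 0.3323 0.139 ] w 0.12723822238118354
brass [0.4828 0.3402] diam [46. 88.] go [16.2  7.9]
brass [0.5131 0.3886] diam [12. 73.] go [46.6 56.3]
brass [0.5406 0.3295] diam [11. 68.] go [74.  -2.8]
brass [0.5597 0.4241] diam [ 22. 267.] go [93.1 91.8]
white [0.3988 0.3412] diam [79. 82.] go [-67.8   8.9]
```

View pics/w7.png

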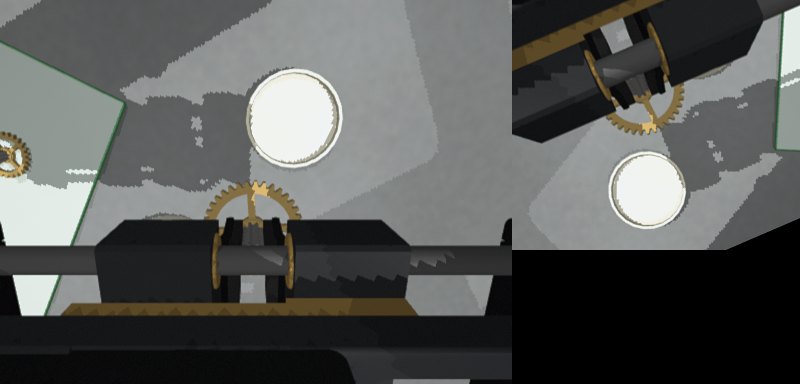

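Dish_75 is at (294,117) px, centre (0.399,0.341), and wheel_58 hangs level.

```bash
python3 -m jog '{"rot":[[0,0,0],[0,0,0],[0,0,0],[0,0,0],[0,0,0],[0,0,0],[0,0,0],[0,0,0],[0,0,0],[0,0,0]],"delta_pos":[[-20,4,0],[-30,4,0],[-18,0,-15],[0,0,-30],[0,0,-25],[0,0,-15],[0,0,-8],[0,0,-4],[0,0,-2],[0,0,0]],"grip":[0,0,0,0,0,0,0,0,0,0]}' && python3 -m jog '{"rot":[[0,0,0],[0,0,0],[0,0,0],[0,0,0],[0,0,0],[0,0,0]],"delta_pos":[[0,0,0],[0,0,-1.5],[0,0,-1],[0,0,-1],[0,0,0],[0,0,0]],"grip":[0,0,0,0,0,0]}'
```

```text
time_s: 18.38
tcp_pos: [0.3992, 0.3418, 0.0405]
ee_rot: [[-0.919, -0.394, 0.001], [-0.394, 0.919, 0.001], [-0.001, 0.0, -1.0]]
wrist_force: [0.7, 0.5, 0.5]
gripper_width: 0.128
time_s: 18.88
tcp_pos: [0.3987, 0.3418, 0.0366]
ee_rot: [[-0.919, -0.395, 0.0], [-0.395, 0.919, 0.0], [-0.0, 0.0, -1.0]]
wrist_force: [0.8, -0.4, -0.1]
gripper_width: 0.13
```

```bash
python3 -m jog '{"rot":[[0,0,0],[0,0,0],[0,0,0],[0,0,0]],"delta_pos":[[0,0,-0.5],[0,0,0],[0,0,0],[0,0,0]],"grip":[0,0,0,0]}'
```

```text
time_s: 19.22
tcp_pos: [0.3987, 0.3419, 0.0365]
ee_rot: [[-0.919, -0.395, 0.0], [-0.395, 0.919, 0.0], [-0.0, 0.0, -1.0]]
wrist_force: [-1.7, -0.5, 4.5]
gripper_width: 0.123
```

Contact at +4.5 N. I'll release and move over wheel_40.

```bash
python3 -m jog '{"rot":[[0,0,0],[0,0,0],[0,0,0],[0,0,0],[0,0,0],[0,0,0],[0,0,0],[0,0,0],[0,0,0],[0,0,0]],"delta_pos":[[0,0,0],[0,0,0],[0,0,0],[0,0,0],[0,0,5],[0,0,20],[0,0,35],[0,0,30],[10,-18,0],[15,-26,0]],"grip":[20,45,45,45,45,45,45,45,45,45]}' && python3 -m jog '{"rot":[[0,0,0],[0,0,0],[0,0,0],[0,0,0],[0,0,0],[0,0,0],[0,0,0],[0,0,0],[0,0,0],[0,0,0]],"delta_pos":[[18,-31,0],[18,-31,0],[18,-31,0],[18,-31,0],[18,-31,0],[10,-17,-10],[0,0,-20],[0,0,-10],[0,0,0],[0,0,0]],"grip":[45,45,45,45,45,45,45,45,45,45]}'; python3 look.py w8 | grep -E "tcp|brass"
```

```text
time_s: 20.05
tcp_pos: [0.4245, 0.3, 0.1288]
ee_rot: [[-0.917, -0.398, 0.004], [-0.398, 0.917, 0.005], [-0.006, 0.003, -1.0]]
wrist_force: [0.6, 0.2, -0.1]
gripper_width: 0.453
time_s: 20.88
tcp_pos: [0.5234, 0.126, 0.0858]
ee_rot: [[-0.918, -0.396, -0.001], [-0.396, 0.918, -0.001], [0.001, -0.0, -1.0]]
wrist_force: [0.8, 0.1, 0.2]
gripper_width: 0.45
t 20.9333 tcp [0.5239 0.1265 0.0865] w 0.44784215889164686
brass [0.5234 0.1262] diam [39. 40.] go [-0.5 -0.3]
brass [0.5101 0.0193] diam [79. 80.] go [ -13.8 -107.2]
brass [0.5373 0.2049] diam [13. 47.] go [13.4 78.4]
brass [0.5896 0.0832] diam [13. 47.] go [ 65.7 -43.3]
brass [0.5858 0.1927] diam [ 18. 312.] go [62.  66.2]
```

```bash
python3 -m jog '{"rot":[[0,0,0],[0,0,0],[0,0,0],[0,0,0],[0,0,0],[0,0,0],[0,0,0],[0,0,0],[0,0,0],[0,0,0]],"delta_pos":[[0,0,-19],[0,0,-15],[0,0,-8],[0,0,-5],[0,0,0],[0,0,0],[0,0,0],[0,0,0],[0,0,0],[0,0,0]],"grip":[45,45,45,45,45,0,0,0,0,0]}' && python3 -m jog '{"rot":[[0,0,0],[0,0,0],[0,0,0],[0,0,0]],"delta_pos":[[0,0,0],[0,0,0],[0,0,0],[0,0,0]],"grip":[0,0,0,0]}' && python3 -m jog '{"rot":[[0,0,0],[0,0,0],[0,0,0],[0,0,0],[0,0,0],[0,0,0],[0,0,0],[0,0,0],[0,0,0],[0,0,0]],"delta_pos":[[0,0,10],[0,0,25],[0,0,30],[0,-10,35],[-3,-25,0],[-5,-35,0],[-5,-35,0],[-6,-35,0],[-6,-35,0],[-6,-35,0]],"grip":[0,0,0,0,0,0,0,0,0,0]}' && python3 -m jog '{"rot":[[0,0,0],[0,0,0],[0,0,0],[0,0,0],[0,0,0],[0,0,0],[0,0,0],[0,0,0],[0,0,0],[0,0,0]],"delta_pos":[[-6,-35,0],[-6,-35,0],[-6,-35,0],[-6,-35,0],[-6,-35,0],[-4,-25,0],[0,-5,0],[0,0,0],[0,0,0],[0,0,0]],"grip":[0,0,0,0,0,0,0,0,0,0]}';python3 look.py w9
```

```text
time_s: 21.77
tcp_pos: [0.5239, 0.1259, 0.0395]
ee_rot: [[-0.919, -0.395, 0.001], [-0.395, 0.919, 0.0], [-0.001, 0.0, -1.0]]
wrist_force: [0.2, 0.6, -0.3]
gripper_width: 0.16
time_s: 22.1
tcp_pos: [0.5239, 0.1259, 0.0394]
ee_rot: [[-0.919, -0.395, 0.0], [-0.395, 0.919, 0.0], [-0.0, -0.0, -1.0]]
wrist_force: [-1.2, 0.6, 3.5]
gripper_width: 0.098
time_s: 22.93
tcp_pos: [0.492, -0.0857, 0.1396]
ee_rot: [[-0.919, -0.395, 0.0], [-0.395, 0.919, 0.0], [-0.0, -0.0, -1.0]]
wrist_force: [1.3, -0.1, -1.1]
gripper_width: 0.105
time_s: 23.77
tcp_pos: [0.4588, -0.2882, 0.1392]
ee_rot: [[-0.918, -0.396, -0.0], [-0.396, 0.918, 0.0], [0.0, 0.0, -1.0]]
wrist_force: [-0.0, 0.1, -0.7]
gripper_width: 0.104
t 23.8167 tcp [ 0.4589 -0.2881  0.1392] w 0.1034477162390785
brass [ 0.5281 -0.2574] diam [ 71. 142.] go [69.1 30.6]
brass [ 0.551 -0.193] diam [ 22. 276.] go [92.  95.1]
white [ 0.392  -0.2945] diam [60. 64.] go [-66.9  -6.5]
white [ 0.5168 -0.3547] diam [13. 54.] go [ 57.8 -66.7]
```

View pics/w9.png

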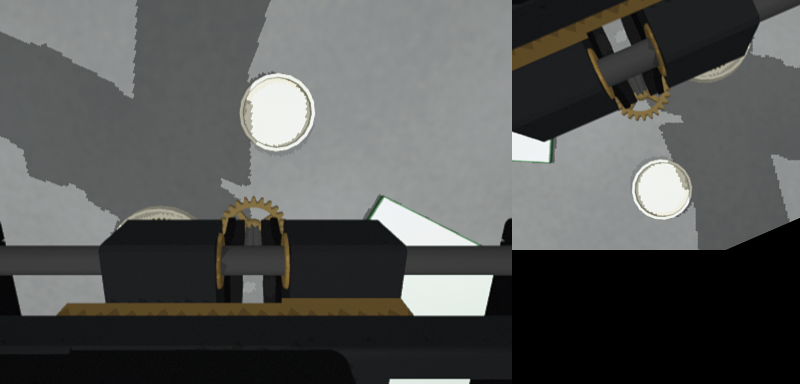

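Dish_57 is at (277,112) px, centre (0.392,-0.2945). On this one I'll open only a little, since the fingers end just above the small rim.

```bash
python3 -m jog '{"rot":[[0,0,0],[0,0,0],[0,0,0],[0,0,0],[0,0,0],[0,0,0],[0,0,0],[0,0,0],[0,0,0],[0,0,0]],"delta_pos":[[-20,-3,0],[-30,-3,0],[-17,0,-15],[0,0,-30],[0,0,-25],[0,0,-15],[0,0,-8],[0,0,-4],[0,0,-2],[0,0,0]],"grip":[0,0,0,0,0,0,0,0,0,0]}' && python3 -m jog '{"rot":[[0,0,0],[0,0,0],[0,0,0],[0,0,0],[0,0,0],[0,0,0]],"delta_pos":[[0,0,0],[0,0,-1.5],[0,0,-1],[0,0,-1],[0,0,0],[0,0,0]],"grip":[0,0,0,0,0,0]}'
```

```text
time_s: 24.65
tcp_pos: [0.3924, -0.295, 0.0405]
ee_rot: [[-0.918, -0.396, 0.001], [-0.396, 0.918, -0.0], [-0.001, -0.001, -1.0]]
wrist_force: [0.0, 0.1, -0.3]
gripper_width: 0.104
time_s: 25.15
tcp_pos: [0.3917, -0.2953, 0.0366]
ee_rot: [[-0.919, -0.395, 0.0], [-0.395, 0.919, -0.0], [-0.0, -0.0, -1.0]]
wrist_force: [0.9, -0.1, -0.0]
gripper_width: 0.101
```

```bash
python3 -m jog '{"rot":[[0,0,0],[0,0,0],[0,0,0],[0,0,0]],"delta_pos":[[0,0,-0.5],[0,0,0],[0,0,0],[0,0,0]],"grip":[0,0,0,0]}'
```

```text
time_s: 25.48
tcp_pos: [0.3918, -0.2953, 0.0364]
ee_rot: [[-0.919, -0.395, 0.0], [-0.395, 0.919, -0.0], [-0.0, -0.0, -1.0]]
wrist_force: [-1.2, 0.3, 4.4]
gripper_width: 0.104
```

Contact at +4.4 N. I'll release and back off so the cameras can check.

```bash
python3 -m jog '{"rot":[[0,0,0],[0,0,0],[0,0,0],[0,0,0],[0,0,0],[0,0,0],[0,0,0],[0,0,0],[0,0,0],[0,0,0]],"delta_pos":[[0,0,0],[0,0,0],[0,0,0],[0,0,0],[0,0,5],[0,0,20],[0,0,35],[0,0,38],[0,0,38],[0,0,38]],"grip":[18,25,25,25,25,25,25,25,25,25]}' && python3 -m jog '{"rot":[[0,0,0],[0,0,0],[0,0,0],[0,0,0],[0,0,0],[0,0,0],[0,0,0]],"delta_pos":[[20,0,20],[30,0,0],[25,0,0],[15,0,0],[0,0,0],[0,0,0],[0,0,0]],"grip":[45,45,45,45,45,45,45]}'; python3 look.py w10 >/dev/null; python3 - <<'E'
from h import *; from station import vision
for n in("scene","side"):
    c=vision.capture(n); cv2.imwrite(f"pics/{n}_end.png",cv2.resize(c["frame"][110:280,90:440,::-1],(800,388)) if n=="scene" else c["frame"][:,:,::-1])
    b=(0.3,0.8,-0.42,0.42); im=rect(c,*b,1.0); cv2.imwrite(f"pics/{n}_rect_end.png",im[:,:,::-1][:,:800])
E
```

```text
time_s: 26.32
tcp_pos: [0.3912, -0.295, 0.2122]
ee_rot: [[-0.919, -0.395, 0.0], [-0.395, 0.919, -0.0], [-0.0, -0.0, -1.0]]
wrist_force: [0.5, -0.2, 0.1]
gripper_width: 0.25
time_s: 26.9
tcp_pos: [0.4809, -0.295, 0.2298]
ee_rot: [[-0.919, -0.395, -0.001], [-0.395, 0.919, 0.001], [0.001, 0.001, -1.0]]
wrist_force: [-0.5, -0.6, -0.8]
gripper_width: 0.445
```

View pics/scene_end.png

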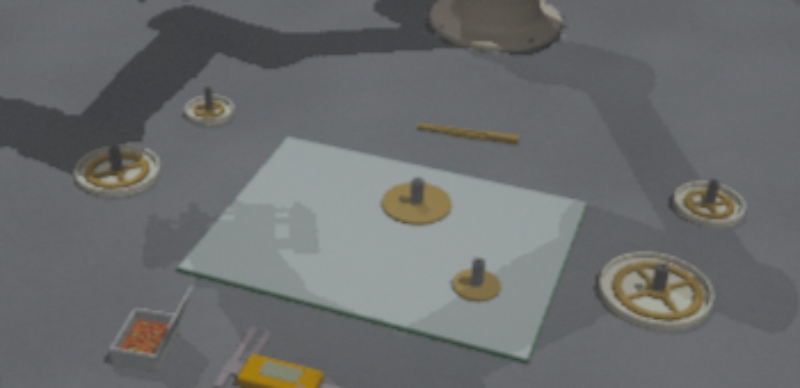

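View pics/side_end.png

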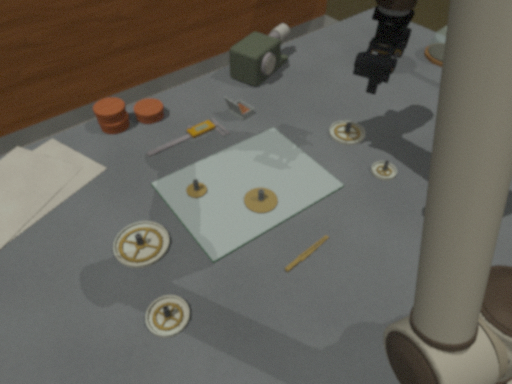

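View pics/w10.png

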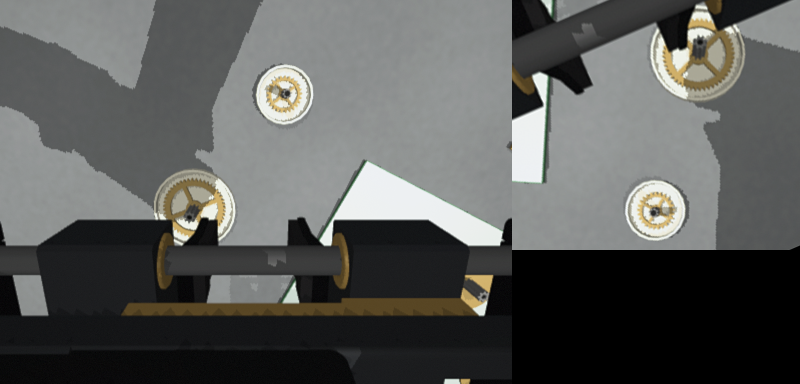

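All four wheels lie flat and centred in their own dishes with their pinions up: 94 at scene crop (660,290), 58 at (710,205), 76 at (117,168) and 40 at (208,110). Both blanks are still on the glass at (417,202) and (477,284), and the gripper is clear of everything. I'm handing in.

```bash
python3 -c "
from station import finish_job; print(finish_job())"
```

```text
the job is handed in; nothing more can be done
None
```

The four finished wheels are in the dishes of their own size, moved largest to smallest (94, 76, 58, 40 mm), and the job is handed in at about 27 s. I lowered each wheel slowly until the wrist force showed contact, which was at most 4.5 N, and only then released it.

The last scene, side and wrist pictures show each wheel lying flat and roughly centred, pinion up. Both blanks are still on the glass and the gripper is clear of everything. No checks failed. The only disagreement was at the start, when the scene and side views differed by up to about 15 mm, so I set the final positions from the wrist camera. The handed-in result gives no verdict.

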